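Start the lag screw square

ROBOT

A 6-joint arm with a two-finger parallel gripper is mounted at the origin on the work surface. World frame = base frame: x ahead of the robot, y to its left, z up, the work surface at z = 0. Lengths are in mm, angles in rad, forces in N, time in s.
With the tool pointing down it reaches from about 250 to 800 mm from the base axis. Payload 8.5 kg.
Tool frame: the origin (TCP) lies midway between the tips of the shut fingers; the grasp point (between the pads) lies 19 mm behind it; z points along the fingers, y is the line along which they close (so a half turn about z gives the same grasp; the last joint's range is limited). The gripper opens to 85 mm and grips with 20 to 120 N. Pads are 22 mm wide; open, the fingers measure 114 mm over their backs; the gripper's body (76 mm by 85 mm) begins 54 mm behind the grasp point. The pads swing forward as they close: fully open they stand 13 mm farther back than shut.
Start: joints at [1.23, 0.238, -0.013, 1.319, 0, 1.571], TCP at [175.46, 494.765, 231.276] pointing down, gripper open.
Joint ranges: [-2.66, 2.66], [-1.03, 1.9], [-1.14, 1.46], [-1.82, 2.27], [-1.45, 1.34], [-3.14, 3.14]. Speed limits (rad/s): [2.22, 2.22, 2.79, 3.14, 3.14, 3.14].

INTERFACE

Orientations are given as a unit quaternion [w, x, y, z].
In Python, from rig import bot, planner, imaging, find_in gives the robot as it stands. The module is installed in compiled form; this text tells all that it offers. Calls block until the motion is done:
- bot.move_ptp(position, orientation): joint-space move of the TCP to a pose.
- bot.move_l(position, vel=150, rotation=None): straight line of the TCP; rotation=None keeps the orientation; vel is the mean speed in mm/s.
- bot.goto_joints(angles): joint-space move.
- bot.move_gripper(opening): finger opening in mm; the grip force is fixed at half the most; returns when the fingers have stopped.
- bot.sleep(seconds).
- planner.inverse_kinematics(position, orientation): joint angles nearest the present ones, or None.
- imaging.capture(name): name is "side" or "top" or "wrist"; returns the picture (480x640x3 uint8, red, green, blue); there is no depth.
- imaging.calibration(name): a dict with "camera_matrix" (3x3 intrinsics, pixels), "distortion" ([k1, k2, p1, p2, k3] as OpenCV has them; the pictures are not rectified), "eye" and "orientation" of the camera in the world; the wrist camera has in their place "mount" (4x4, takes a point from camera to tool coordinates, whose origin is the TCP and whose axes are the flange's). Camera axes: x right, y down, z forward; pixel columns grow to the right and rows downward; lengths in mm; the calibration is good to about 2 mm. A picture is of the moment at which its call begins: read the wrist's pose just before it. calibration takes no time and is no camera call.
A pose or a line that the arm cannot do raises bot.Unreachable and nothing moves.
- bot.job_done(): hands the job in; it is judged then, once.
Trained networks look in the newest picture that a camera, given by its name, has taken for a name from the list of things; names that differ only in an ending like _2 or _b are one class to them, and where a whole thing is asked for, a point or a joint stands for the part that bears it (a point fixed in the world has none). Each returns a list of dicts, best first, with "score" (0 to 1); they miss things now and then, are a little off and sometimes report something else, mostly with a low value. They report only what shows in the picture. A call takes as long as a camera call. They do not tell look-alikes from the thing itself.
- find_in(camera, query): "centre" ([x, y, z] in mm, in world coordinates, good to about 4 mm: the middle of the surface that is visible of it).
Readings, each from a call of its own:
- bot.read_t(): time.
- bot.read_joint_pos(): joint angles.
- bot.read_joint_velocities(): joint speeds.
- bot.read_joint_efforts(): joint torques, N m.
- bot.read_eef_pos(): TCP position.
- bot.read_orientation(): TCP orientation.
- bot.read_force(): force on the tool from outside, world axes, zero at the start.
- bot.read_ft_torque(): the same for the moment, N m.
- bot.read_width(): finger opening in mm.
- bot.read_gripper_force(): force on a finger pad.
Only numpy, scipy, OpenCV 4.12 (cv2) and the standard library are available. Lean on these libraries where they do the work, as an engineer would, in place of code of your own. Each camera call takes 0.05 s, during which the arm holds its last target. There are 200 camera calls.

TASK

Take the stubby nut driver from its wooden stand, set its hex socket fully down over the head of the lag screw that stands proud of the steel strap, in line with the screw, and give the screw a quarter turn clockwise, leaning on the driver with about 10 N all the while (always over 5 N, never over 18 N) and keeping driver and screw square to the strap. Then lift the driver off, put it back upright in the hole of its stand, let go, and leave the other things on the bench alone.

Things in the scene. Friction and masses are not known exactly. Their poses are not given: they have to be found in the camera images.
- driver: Stubby nut driver, 88 mm long, about 250 g, standing in its stand socket down. Origin: centre of the socket's open mouth; +z runs up the axis to the handle. z 0-28 mm: steel hex socket, 36 mm across outer flats, 41.6 over corners; its hex cavity is 26.4 mm across flats, 16 mm deep, with flats facing the body's +x and every 60 degrees. z 28-38: neck 20 mm thick.
- driver_handle (a point): Middle of the driver's black handle, 63 mm above the mouth, same axes as the driver. The handle is 50 mm long (z 38 to 88 mm of the driver), of square section 30 x 30 mm, flats facing the driver's x and y.
- stand_hole0 (a point): Centre of the mouth of the round hole in the dark wooden stand (fixed block 90 x 90 x 28 mm on the bench). The hole is 45 mm in diameter, 18 mm deep, flat bottomed, slightly chamfered; z is up. The driver stands in it with its mouth on the hole's floor.
- pilot (a point): Fixed point on the steel strap's upper face where the screw to be started enters; z is the pilot hole's axis, square to the strap. The strap (130 x 50 mm) lies on a fixed timber (140 x 150 mm, 45 to 75 mm tall) whose top slopes 0.20 rad, so z leans 0.20 rad. x points up the slope, y along the strap. A second screw, already home, is at y = -56 mm, its head 20 mm above the strap.
- screw_axis (a point): On the standing lag screw's axis at the strap's upper face; z is the screw's own axis. Pushed sideways it leans elastically about this point (4 N m per rad, about 2.5 N per mm at the head) and springs back. The head's top stands 43 to 53 mm above this point along z; that height and the hexagon's angle are not measured: find them by feel or sight.
- screw_turn (a joint): Clockwise turn of the standing screw seen from its head, rad; 0 at the start and never below. Takes about 0.3 N m; draws the screw in 0.8 mm per rad. Its head: a hexagon 24 mm across flats, 18 mm high, the top 2.5 mm chamfered to 19.5 mm across flats, over a 34 mm round flange.
- screw_press (a joint): How far the standing screw is pressed down along its axis into the pilot hole against the springy wood, m: 0 when free, 12 N per mm.
- jar: Bystander: closed glass jar, 68 mm in diameter, 85 mm tall. Origin: centre of its underside.
- tape: Bystander: grey tape measure, 66 x 34 x 62 mm. Origin: centre of its underside.
- wrench: Bystander: steel wrench, 180 mm long, lying flat. Origin: under its middle.
There are look-alikes about, which are no part of the job. Leave any purple look-alike of the driver alone.

How it is judged (in metres and radians):
On the way, in this order (a step that is already met when the one before it is completed fails the run):
1. the driver is fully down on the standing screw, in line with it, pressing it with over 4 N, before the first turn (angle between the z axis of driver and the z axis of pilot, either way round below 0.12 rad and x of driver in the frame of pilot between -0.006 and 0.006 m and y of driver in the frame of pilot between -0.006 and 0.006 m and value of joint screw_press above 0.00033 m and value of joint screw_turn below 0.2 rad and z of driver in the frame of pilot below 0.038 m), for 0.2 s.
2. the screw has been turned about a quarter turn with the driver (value of joint screw_turn above 1.15 rad and distance between driver and pilot below 0.06 m), for 0.2 s.
At the end, for the whole second after the job is handed in: The screw stands turned clockwise by 1.15 to 2.1 rad and square to the strap within 0.06 rad; the driver stands in the stand's hole, its mouth at least 14 mm below the hole's rim and within 5 mm of its centre, upright within 0.1 rad, at rest and let go (value of joint screw_turn between 1.15 and 2.1 rad and angle between the z axis of screw_axis and the z axis of pilot, either way round below 0.06 rad and horizontal distance between driver and stand_hole0 below 0.005 m and z of driver in the frame of stand_hole0 below -0.014 m and angle between driver's own z axis and vertical below 0.1 rad and linear speed of driver below 0.02 m/s and contact force between driver and the fingers below 0.1 N); the robot touches nothing.
It fails at once if the screw is pressed with more than 20 N (1.67 mm): the wood splits (value of joint screw_press above 0.00167 m).
It fails at once if the screw is turned with less than 4 N of pressure on it (0.33 mm) (velocity of joint screw_turn above 0.1 rad/s and value of joint screw_turn above 0.1 rad and value of joint screw_press below 0.00033 m).
It fails at once if the screw is turned while it leans more than 0.06 rad from the axis of its hole, or with the driver more than 0.12 rad off that axis (velocity of joint screw_turn above 0.1 rad/s and value of joint screw_turn above 0.1 rad and (angle between the z axis of screw_axis and the z axis of pilot, either way round above 0.06 rad or angle between the z axis of driver and the z axis of pilot, either way round above 0.12 rad)).
It fails at once if a bystander is moved more than 20 mm (distance of any of jar, tape, wrench from where it was at the start of the episode above 0.02 m).
It also fails if it takes over 54 s, if anything falls off the work surface, if the arm or the gripper's body presses on something with over 40 N, if the wrist force passes 120 N, or if a joint passes its speed limit or range.

## Working session

There is one attempt and no reset: what is moved stays moved. The work goes in short steps, each a Python script; the robot and the scene stay as the last script left them, time stands still between calls to the robot, and variables do not carry over. Pictures are saved under pics/ and viewed, at most 10 in all, crops included, and the job is handed in when it is done.

```bash
mkdir -p pics; ls; python3 - <<'E'
from rig import bot, planner, imaging, find_in
import cv2, numpy as np
for n in ("side","top"):
    im=imaging.capture(n); cv2.imwrite(f"pics/{n}0.png",im[:,:,::-1])
    c=imaging.calibration(n); print(n,{k:np.round(v,3).tolist() for k,v in c.items()})
    for q in ("driver","driver_handle","screw_axis","screw_turn","jar","tape","wrench"):
        try: print(q,[(np.round(d["centre"]).tolist(),round(d["score"],2)) for d in find_in(n,q)][:4])
        except Exception as e: print(q,e)
c=imaging.calibration("wrist"); print({k:np.round(v,3).tolist() for k,v in c.items()})
print(bot.read_t(),bot.read_orientation(),bot.read_force())
E
```

```text
pics
side {'camera_matrix': [[465.928, 0.0, 321.323], [0.0, 465.928, 234.705], [0.0, 0.0, 1.0]], 'distortion': [-0.046, 0.0, 0.0, 0.0, 0.0], 'eye': [420.517, 512.918, 756.242], 'orientation': [0.032, -0.111, 0.932, -0.344]}
driver [([611.0, 122.0, 60.0], 0.86), ([511.0, 147.0, 71.0], 0.71), ([522.0, 266.0, 69.0], 0.65), ([454.0, 34.0, 61.0], 0.56)]
driver_handle [([503.0, 152.0, 78.0], 0.84), ([612.0, 123.0, 63.0], 0.74), ([452.0, 37.0, 60.0], 0.67), ([521.0, 265.0, 71.0], 0.59)]
screw_axis [([589.0, -155.0, 104.0], 0.58)]
screw_turn [([710.0, 56.0, 63.0], 0.67), ([588.0, -149.0, 107.0], 0.65)]
jar [([714.0, 59.0, 62.0], 0.75)]
tape [([362.0, 10.0, 51.0], 0.64)]
wrench [([602.0, -362.0, 12.0], 0.79)]
top {'camera_matrix': [[446.419, 0.0, 320.409], [0.0, 446.419, 239.12], [0.0, 0.0, 1.0]], 'distortion': [-0.106, 0.0, 0.0, 0.0, 0.0], 'eye': [490.218, -68.377, 969.371], 'orientation': [0.023, -0.706, 0.707, -0.014]}
driver [([608.0, 105.0, 86.0], 0.85), ([456.0, 25.0, 89.0], 0.76), ([505.0, 126.0, 98.0], 0.6), ([524.0, 246.0, 83.0], 0.55)]
driver_handle [([506.0, 124.0, 96.0], 0.91), ([523.0, 247.0, 78.0], 0.73), ([457.0, 25.0, 84.0], 0.67)]
screw_axis [([590.0, -158.0, 112.0], 0.64)]
screw_turn [([594.0, -156.0, 112.0], 0.52)]
jar [([706.0, 40.0, 78.0], 0.68), ([589.0, -157.0, 113.0], 0.2)]
tape []
wrench [([608.0, -366.0, 7.0], 0.89), ([505.0, 125.0, 98.0], 0.35)]
{'camera_matrix': [[404.108, 0.0, 318.001], [0.0, 404.108, 246.764], [0.0, 0.0, 1.0]], 'distortion': [-0.019, 0.0, 0.0, 0.0, 0.0], 'mount': [[0.0, -0.966, -0.258, 65.109], [1.0, 0.0, -0.0, 0.015], [0.0, -0.258, 0.966, -142.123], [0.0, 0.0, 0.0, 1.0]]}
0.8 [ 1.00141169e-06  1.69561087e-01  9.85519679e-01 -2.30301748e-05] [-0.75960339 -0.63696549  0.03242641]
```

View pics/side0.png

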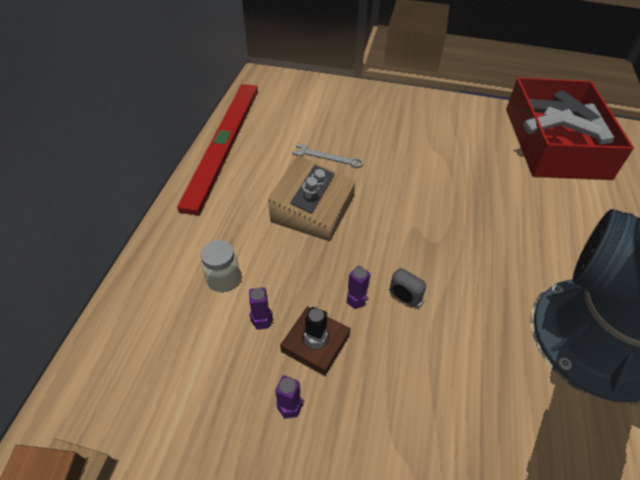

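View pics/top0.png

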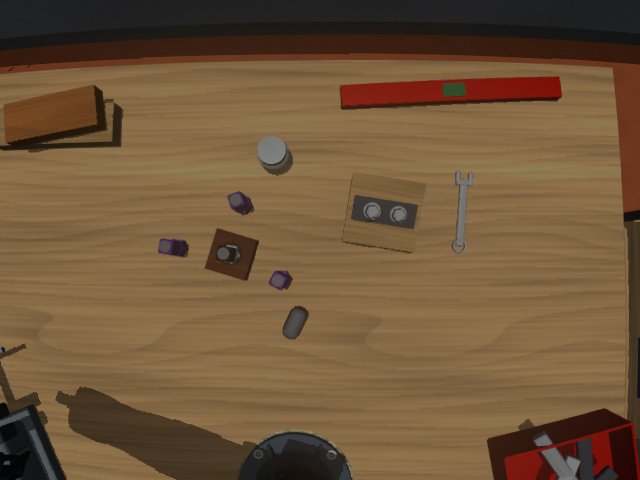

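```bash
cat > h.py <<'E'
from rig import bot, planner, imaging, find_in
import cv2, numpy as np
from scipy.spatial.transform import Rotation as R
def quat(Rm): q=R.from_matrix(Rm).as_quat(); return [q[3],q[0],q[1],q[2]]
def rot(q): return R.from_quat([q[1],q[2],q[3],q[0]]).as_matrix()
def tool(yaw,n=(0,0,1)):
    """tool z=-n, tool x = direction yaw projected square to n"""
    n=np.array(n,float); x=np.array([np.cos(yaw),np.sin(yaw),0]); x-=n*(x@n); x/=np.linalg.norm(x)
    return np.column_stack([x,np.cross(-n,x),-n])
def cam(name,pose=None):
    c=imaging.calibration(name); K=np.array(c["camera_matrix"]); D=np.array(c["distortion"])
    if name=="wrist":
        p,Rm=pose; M=np.array(c["mount"]); Rc=Rm@M[:3,:3]; e=np.array(p)+Rm@M[:3,3]
    else: Rc=rot(c["orientation"]); e=np.array(c["eye"])
    return K,D,Rc,e
def ray(cm,uv):
    K,D,Rc,e=cm; u=cv2.undistortPoints(np.array([[uv]],float),K,D)[0,0]; d=Rc@np.array([u[0],u[1],1]); return e,d/np.linalg.norm(d)
def tri(rays):
    A=sum(np.eye(3)-np.outer(d,d) for e,d in rays); b=sum((np.eye(3)-np.outer(d,d))@e for e,d in rays)
    return np.linalg.solve(A,b)
def proj(cm,P):
    K,D,Rc,e=cm; return cv2.projectPoints(((np.atleast_2d(P)-e)@Rc),np.zeros(3),np.zeros(3),K,D)[0][:,0]
def shot(fn):
    p=bot.read_eef_pos(); Rm=rot(bot.read_orientation()); im=imaging.capture("wrist"); cv2.imwrite(f"pics/{fn}.png",im[:,:,::-1])
    np.savez(f"pics/{fn}.npz",p=p,R=Rm); return im
def load(fn): z=np.load(f"pics/{fn}.npz"); return cam("wrist",(z["p"],z["R"]))
E
python3 - <<'E'
from h import *
c=cam("side"); print(np.round(rot(imaging.calibration("side")["orientation"]),2).tolist(), proj(c,[[505,126,98],[590,-157,112]]))
for P,n in (([505,126,200],(0,0,1)),([590,-157,220],(0,0,1)),([590,-157,160],(.2,0,.98)),([590,-157,160],(-.2,0,.98))):
    for y in np.arange(-180,180,30):
        j=planner.inverse_kinematics(P,quat(tool(np.radians(y),np.array(n)/np.linalg.norm(n))))
        print(n[0],y,None if j is None else np.round(j,2).tolist())
E
```

```text
[[-0.97, -0.18, 0.14], [-0.23, 0.74, -0.63], [0.02, -0.65, -0.76]] [[318.75696254 311.84352064]
 [310.4153955  181.05684035]]
0 -180 [0.24, 0.24, -0.09, 1.24, 0.0, 0.24]
0 -150 [0.24, 0.24, -0.09, 1.24, 0.0, -0.28]
0 -120 [0.24, 0.24, -0.09, 1.24, 0.0, -0.8]
0 -90 [0.24, 0.24, -0.09, 1.24, 0.0, -1.33]
0 -60 [0.24, 0.24, -0.09, 1.24, 0.0, -1.85]
0 -30 [0.24, 0.24, -0.09, 1.24, 0.0, -2.37]
0 0 [0.24, 0.24, -0.09, 1.24, 0.0, -2.9]
0 30 [0.24, 0.24, -0.09, 1.24, 0.0, 2.86]
0 60 [0.24, 0.24, -0.09, 1.24, 0.0, 2.34]
0 90 [0.24, 0.24, -0.09, 1.24, 0.0, 1.82]
0 120 [0.24, 0.24, -0.09, 1.24, 0.0, 1.29]
0 150 [0.24, 0.24, -0.09, 1.24, 0.0, 0.77]
0 -180 [-0.26, 0.39, 0.18, 1.36, 0.0, -0.26]
0 -150 [-0.26, 0.39, 0.18, 1.36, 0.0, -0.78]
0 -120 [-0.26, 0.39, 0.18, 1.36, 0.0, -1.31]
0 -90 [-0.26, 0.39, 0.18, 1.36, 0.0, -1.83]
0 -60 [-0.26, 0.39, 0.18, 1.36, 0.0, -2.35]
0 -30 [-0.26, 0.39, 0.18, 1.36, 0.0, -2.88]
0 0 [-0.26, 0.39, 0.18, 1.36, 0.0, 2.88]
0 30 [-0.26, 0.39, 0.18, 1.36, 0.0, 2.36]
0 60 [-0.26, 0.39, 0.18, 1.36, 0.0, 1.83]
0 90 [-0.26, 0.39, 0.18, 1.36, 0.0, 1.31]
0 120 [-0.26, 0.39, 0.
[... 484 characters left out ...]
24, 0.57, 0.3, 1.5, -0.05, 1.34]
0.2 120 [-0.24, 0.57, 0.3, 1.5, -0.05, 0.82]
0.2 150 [-0.24, 0.57, 0.3, 1.5, -0.05, 0.3]
-0.2 -180 [-0.29, 0.28, -0.17, 0.93, 0.06, -0.28]
-0.2 -150 [-0.29, 0.28, -0.17, 0.93, 0.06, -0.82]
-0.2 -120 [-0.29, 0.28, -0.17, 0.93, 0.06, -1.34]
-0.2 -90 [-0.29, 0.28, -0.17, 0.93, 0.06, -1.85]
-0.2 -60 [-0.29, 0.28, -0.17, 0.93, 0.06, -2.37]
-0.2 -30 [-0.29, 0.28, -0.17, 0.93, 0.06, -2.89]
-0.2 0 [-0.29, 0.28, -0.17, 0.93, 0.06, 2.86]
-0.2 30 [-0.29, 0.28, -0.17, 0.93, 0.06, 2.33]
-0.2 60 [-0.29, 0.28, -0.17, 0.93, 0.06, 1.8]
-0.2 90 [-0.29, 0.28, -0.17, 0.93, 0.06, 1.29]
-0.2 120 [-0.29, 0.28, -0.17, 0.93, 0.06, 0.77]
-0.2 150 [-0.29, 0.28, -0.17, 0.93, 0.06, 0.25]
```

```bash
python3 - <<'E'
from h import *
q=quat(tool(np.pi))
def go(P): bot.move_ptp(P,q); bot.sleep(.15)
ims=[]
for fn,P in (("d1",[470,150,240]),("d2",[540,100,240]),("s1",[550,-130,250]),("s2",[625,-190,250])):
    go(P); im=shot(fn)
    for k in ("driver","screw_axis","driver_handle"): print(fn,k,[(np.round(d["centre"]).tolist(),round(d["score"],2)) for d in find_in("wrist",k)][:4])
    ims.append(im[:,:,::-1])
cv2.imwrite("pics/m.png",cv2.resize(np.vstack([np.hstack(ims[:2]),np.hstack(ims[2:])]),(800,600),interpolation=cv2.INTER_AREA))
print(bot.read_t())
E
```

```text
d1 driver [([495.0, 136.0, 96.0], 0.84), ([512.0, 246.0, 70.0], 0.76), ([610.0, 116.0, 71.0], 0.61), ([448.0, 35.0, 82.0], 0.57)]
d1 screw_axis []
d1 driver_handle [([610.0, 115.0, 66.0], 0.91), ([496.0, 138.0, 97.0], 0.77), ([516.0, 249.0, 73.0], 0.74), ([448.0, 36.0, 88.0], 0.64)]
d2 driver [([610.0, 113.0, 84.0], 0.96), ([518.0, 242.0, 78.0], 0.94), ([504.0, 130.0, 96.0], 0.64), ([456.0, 33.0, 87.0], 0.6)]
d2 screw_axis [([594.0, -149.0, 89.0], 0.68)]
d2 driver_handle [([501.0, 133.0, 96.0], 0.85), ([455.0, 34.0, 90.0], 0.79), ([610.0, 117.0, 77.0], 0.72), ([518.0, 246.0, 76.0], 0.59)]
s1 driver [([455.0, 15.0, 79.0], 0.85), ([508.0, 117.0, 40.0], 0.84), ([612.0, 106.0, 65.0], 0.81)]
s1 screw_axis [([586.0, -158.0, 105.0], 0.79), ([602.0, -360.0, 5.0], 0.57)]
s1 driver_handle [([455.0, 19.0, 81.0], 0.84), ([508.0, 120.0, 37.0], 0.7), ([611.0, 102.0, 65.0], 0.55)]
s2 driver [([464.0, 18.0, 43.0], 0.8), ([614.0, 99.0, 20.0], 0.71)]
s2 screw_axis [([587.0, -161.0, 108.0], 0.66)]
s2 driver_handle [([465.0, 19.0, 47.0], 0.86), ([614.0, 98.0, 19.0], 0.69)]
5.675
```

View pics/m.png

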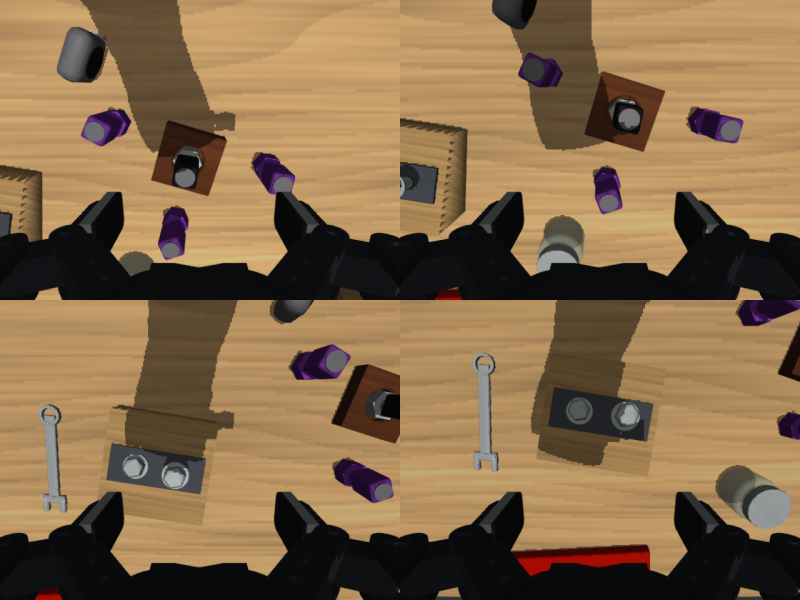

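```bash
python3 - <<'E'
import cv2, numpy as np
o=[]
for f,(u,v) in (("d1",(300,255)),("d2",(365,180)),("s1",(250,275)),("s2",(325,183))):
    im=cv2.imread(f"pics/{f}.png"); s=120; h=90
    c=im[v-h//1+0:v+h,u-s:u+s][: 180]; c=cv2.resize(c,(400,300),interpolation=cv2.INTER_CUBIC)
    c=cv2.convertScaleAbs(c,alpha=1.6 if f[0]=="s" else 2.2,beta=15); print(f,"origin",u-s,v-h,"scale",400/240)
    o.append(c)
cv2.imwrite("pics/c.png",np.vstack([np.hstack(o[:2]),np.hstack(o[2:])]))
E
```

```text
d1 origin 180 165 scale 1.6666666666666667
d2 origin 245 90 scale 1.6666666666666667
s1 origin 130 185 scale 1.6666666666666667
s2 origin 205 93 scale 1.6666666666666667
```

View pics/c.png

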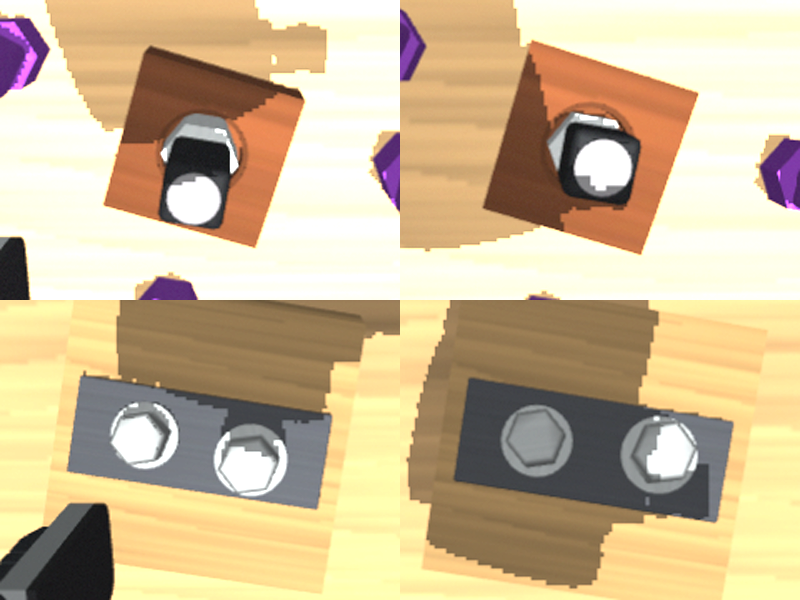

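```bash
cat > fit.py <<'E'
from h import *
from scipy.optimize import least_squares
S=0.6
def px(f,pts): o={"d1":(180,165),"d2":(245,90),"s1":(130,185),"s2":(205,93)}[f]; return np.array(o)+(np.array(pts,float)+.5)*S-.5
def Rz(a): return R.from_euler("z",a).as_matrix()
C={k:load(k) for k in ("d1","d2","s1","s2")}
# strap
obs={"s1":px("s1",[(82,76),(331,114),(318,208),(68,171)]),"s2":px("s2",[(70,78),(333,122),(316,222),(55,181)])}
cor=np.array([(-25,-65,0),(-25,65,0),(25,65,0),(25,-65,0)],float)
def Rs(p): return Rz(p[3])@R.from_euler("y",-p[4]).as_matrix()
f=lambda p: np.concatenate([(proj(C[k],p[:3]+cor@Rs(p).T)-obs[k]).ravel() for k in obs])
r=least_squares(f,[600,-180,65,0,0.2]); print("strap free",np.round(r.x,3),np.round(np.abs(r.fun).max(),2))
r2=least_squares(lambda q:f(np.r_[q,0.2]),r.x[:4]); print("tilt .2",np.round(r2.x,3),np.round(r2.fun,1))
Ps=r2.x; Rst=Rs(np.r_[Ps,.2])
for nm,a,b in (("head",(249,165),(268,150)),("flange",(250,160),(260,155)),("home",(139,138),(137,139))):
    X=tri([ray(C["s1"],px("s1",a)),ray(C["s2"],px("s2",b))]); print(nm,np.round(X,1),"in strap",np.round(Rst.T@(X-Ps[:3]),1))
# driver cap & stand
X=tri([ray(C["d1"],px("d1",(193,199))),ray(C["d2"],px("d2",(204,167)))]); print("cap",np.round(X,1))
cs=np.array([(-45,-45,0),(-45,45,0),(45,45,0),(45,-45,0)],float)
ob=px("d2",[(132,41),(298,93),(241,254),(84,207)]); ob1=px("d1",[(105,205),(255,247)])
g=lambda p: np.concatenate([(proj(C["d2"],p[:3]+cs@Rz(p[3]).T)-ob).ravel(),(proj(C["d1"],p[:3]+cs[[3,2]]@Rz(p[3]).T)-ob1).ravel()])
s=least_squares(g,[505,126,28,-.3]); print("stand",np.round(s.x,3),np.round(s.fun,1))
E
python3 fit.py
```

```text
strap free [ 5.94515e+02 -1.86716e+02  6.14420e+01 -1.57000e-01  2.11000e-01] 0.88
tilt .2 [ 5.94535e+02 -1.86719e+02  6.14440e+01 -1.57000e-01] [-0.2 -0.6  0.9 -0.1 -0.3  0.1  0.4 -0.1 -0.4  0.4 -0.1 -0.2  0.1  0.2
 -0.3  0.2]
head [ 588.5 -156.8  111.9] in strap [-0.4 28.6 51.6]
flange [ 592.6 -158.1   94. ] in strap [ 0.2 27.9 33.1]
home [ 586.8 -213.5   78.9] in strap [  0.1 -27.7  17.8]
cap [508.4 134.3 101.2]
stand [ 5.09954e+02  1.35503e+02  2.35590e+01 -2.91000e-01] [-0.  -0.2  0.1  0.1 -0.1  0.3 -0.4  0.6 -0.3 -0.5  0.7 -0.3]
```

```bash
python3 - <<'E'
from h import *
from fit import *
n=Rst[:,2]; pil=Ps[:3]+Rst@[0,28,0]; hd=pil+51*n; print("pilot",pil,"n",n)
Rt=tool(np.pi-.157,n); q=quat(Rt); print("screw tool")
def go(P,q): bot.move_ptp(P,q); bot.sleep(.15)
L=[]
for fn,P,qq in (("t1",hd+55*n-Rt[:,0]*20,q),("t2",hd+55*n+Rt[:,0]*35,q),("e1",np.array([509,135,160]),quat(tool(np.pi-.13))),("e2",np.array([490,110,165]),quat(tool(np.pi-.13)))):
    go(P.tolist(),qq); im=shot(fn)[:,:,::-1]
    c=np.array(proj(load(fn),hd if fn[0]=="t" else [509,135,80])[0]); u,v=np.clip(c.round().astype(int),[80,60],[560,420])
    L.append(cv2.convertScaleAbs(cv2.resize(im[v-60:v+60,u-80:u+80],(400,300),interpolation=cv2.INTER_CUBIC),alpha=1.5 if fn[0]=="t" else 2.2,beta=10)); print(fn,"origin",u-80,v-60)
cv2.imwrite("pics/c2.png",np.vstack([np.hstack(L[:2]),np.hstack(L[2:])])); print(bot.read_t())
E
```

```text
strap free [ 5.94515e+02 -1.86716e+02  6.14420e+01 -1.57000e-01  2.11000e-01] 0.88
tilt .2 [ 5.94535e+02 -1.86719e+02  6.14440e+01 -1.57000e-01] [-0.2 -0.6  0.9 -0.1 -0.3  0.1  0.4 -0.1 -0.4  0.4 -0.1 -0.2  0.1  0.2
 -0.3  0.2]
head [ 588.5 -156.8  111.9] in strap [-0.4 28.6 51.6]
flange [ 592.6 -158.1   94. ] in strap [ 0.2 27.9 33.1]
home [ 586.8 -213.5   78.9] in strap [  0.1 -27.7  17.8]
cap [508.4 134.3 101.2]
stand [ 5.09954e+02  1.35503e+02  2.35590e+01 -2.91000e-01] [-0.  -0.2  0.1  0.1 -0.1  0.3 -0.4  0.6 -0.3 -0.5  0.7 -0.3]
pilot [ 598.91671884 -159.06436792   61.44369031] n [-0.19622119  0.03109255  0.98006658]
screw tool
t1 origin 239 167
t2 origin 238 269
e1 origin 240 196
e2 origin 284 218
8.7833
```

View pics/c2.png

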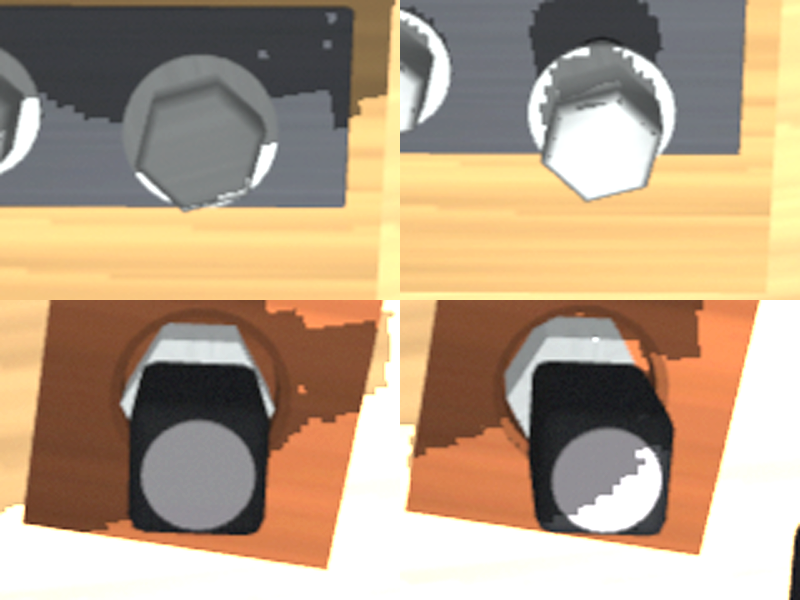

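```bash
cat >> fit.py <<'E'
if __name__=="__main__":
    px2=lambda o,pts: np.array(o)+(np.array(pts,float)+.5)*.4-.5
    O={"t1":px2((239,167),[(205,82),(265,132),(255,187),(185,210),(138,172),(150,98)]),"t2":px2((238,269),[(188,200),(248,184),(142,163)])}
    C2={k:load(k) for k in ("t1","t2","e1","e2")}
    def hexp(p): # top height p[2]; corners 2.5 below
        a=p[3]+np.arange(6)*np.pi/3; return Ps[:3]+np.c_[p[0]+13.86*np.cos(a),p[1]+13.86*np.sin(a),np.full(6,p[2]-2.5)]@Rst.T
    def h(p):
        out=[]
        for k in O:
            P=proj(C2[k],hexp(p))
            for o in O[k]: d=P-o; out+=list(d[np.argmin((d**2).sum(1))])
        return np.array(out)
    for a0 in (0,.3,.6,.9):
        r=least_squares(h,[0,28,50,a0]); print("hex",np.round(r.x,3),"mod60deg",round(np.degrees(r.x[3])%60,1),round(r.cost,2),np.abs(r.fun).max().round(1))
    fl=tri([ray(C2["t1"],px2((239,167),[(200,130)])[0]),ray(C2["t2"],px2((238,269),[(202,112)])[0])]); print("flange",np.round(Rst.T@(fl-Ps[:3]),1))
    cap=tri([ray(C2["e1"],px2((240,196),[(198,174)])[0]),ray(C2["e2"],px2((284,218),[(207,179)])[0])]); print("cap",np.round(cap,1))
    # cap assuming z=98; stand xy assuming z=28
    for k,o,p in (("e1",(240,196),(198,174)),("e2",(284,218),(207,179))):
        e,d=ray(C2[k],px2(o,[p])[0]); print(k,np.round(e+d*(98-e[2])/d[2],1))
    s=least_squares(lambda p:g(np.r_[p[:2],28,p[2]]),[505,126,-.3]); print("stand28",np.round(s.x,3))
    # handle yaw from front edge of the top face
    for k,o,a,b in (("e1",(240,196),(145,232),(250,233)),("e2",(284,218),(155,232),(255,233))):
        w=[]
        for p in (a,b): e,d=ray(C2[k],px2(o,[p])[0]); w.append((e+d*(98-e[2])/d[2]))
        v=w[1]-w[0]; print("handle yaw",-np.arctan2(v[0],v[1]))
    n=Rst[:,2]; print("tilt pixel check",proj(C2["t1"],Ps[:3]+Rst@[0,28,20]))
E
python3 fit.py | tail -14
```

```text
cap [508.5 134.4 101.2]
stand [ 5.09969e+02  1.35515e+02  2.35630e+01 -2.91000e-01] [-0.  -0.2  0.1  0.1 -0.1  0.3 -0.4  0.6 -0.3 -0.5  0.7 -0.3]
hex [ 0.081 27.753 50.269 -0.19 ] mod60deg 49.1 15.96 3.1
hex [ 0.081 27.753 50.269  0.857] mod60deg 49.1 15.96 3.1
hex [ 0.081 27.753 50.269  0.857] mod60deg 49.1 15.96 3.1
hex [ 0.081 27.753 50.269  0.857] mod60deg 49.1 15.96 3.1
flange [-0.5 27.9 32.4]
cap [508.5 134.3  99.4]
e1 [509.  134.3  98. ]
e2 [509.1 134.5  98. ]
stand28 [ 5.09231e+02  1.35296e+02 -2.90000e-01]
handle yaw -0.14172579886574452
handle yaw -0.14209042977998088
tilt pixel check [[318.91028938 215.45982446]]
```

```bash
sed -i 's/^r=least_squares(f,.*print(.*$/r=least_squares(f,[600,-180,65,0,0.2])/; ' fit.py; cat > scr.py <<'E'
from h import *
Rst=R.from_euler("z",-.157).as_matrix()@R.from_euler("y",-.2).as_matrix(); n=Rst[:,2]
P0=np.array([594.535,-186.719,61.444])+Rst@[0,27.8,0]; MO=42.
def Rt(a): # tool x at angle a (deg) in strap frame
    a=np.radians(a); x=Rst@[np.cos(a),np.sin(a),0]; return np.column_stack([x,np.cross(-n,x),-n])
def tcp(z,dx=0,dy=0): return (P0+Rst@[dx,dy,z+MO]).tolist()  # mouth at height z over strap
def F(): return Rst.T@np.array(bot.read_force())
E
python3 - <<'E'
from scr import *
g=np.array([509,134.4]); q=quat(tool(np.pi-.142))
bot.move_ptp([*g,140],q); bot.move_l([*g,52],vel=90); f0=np.array(bot.read_force())
bot.move_gripper(20); print("width",bot.read_width(),bot.read_gripper_force(),"dF",np.array(bot.read_force())-f0)
bot.move_l([*g,75],vel=80); print(np.array(bot.read_force())-f0, bot.read_width(), bot.read_ft_torque())
bot.move_l([*g,190],vel=200); print(bot.read_t())
bot.move_ptp(tcp(85),quat(Rt(199.1))); bot.sleep(.3)
print(np.round(bot.read_joint_pos(),2),np.round(np.array(bot.read_eef_pos())-tcp(85),2),"F",F(),bot.read_t(),bot.read_width())
a=imaging.capture("side"); b=shot("g1")
c=proj(cam("side"),P0+60*n)[0].astype(int); print(c)
A=cv2.resize(a[c[1]-75:c[1]+75,c[0]-100:c[0]+100],(400,300),interpolation=cv2.INTER_CUBIC); B=cv2.resize(b,(400,300))
cv2.imwrite("pics/g.png",cv2.convertScaleAbs(np.hstack([A,B])[:,:,::-1],alpha=1.7,beta=10))
E
```

```text
width 29.105146441601395 58.903080224990845 dF [ 0.25873244 -0.69197058  5.66558848]
[-0.05136141 -0.07955575 -2.02885086] 29.340733270660234 [0.04129279 0.00033256 0.03475704]
11.9083
[-0.28  0.23 -0.16  0.98  0.02 -0.45] [ 0.2   0.86 -0.03] F [-0.3514453   0.0837851  -2.47908466] 13.3417 29.148520865735776
[311 178]
```

View pics/g.png

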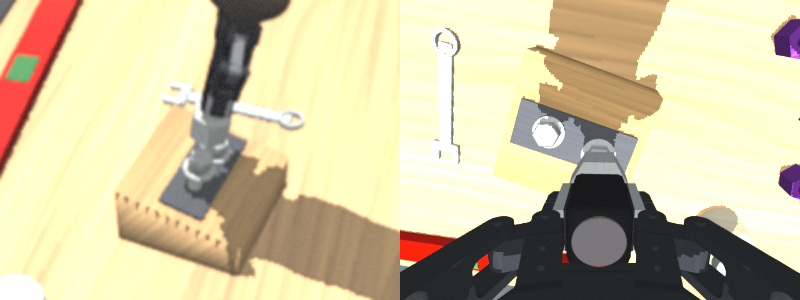

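```bash
python3 - <<'E'
from scr import *
im=cv2.imread("pics/g1.png"); c=im[350:430,270:365]; g=cv2.cvtColor(c,cv2.COLOR_BGR2GRAY)
m=((g>85)&(g<140)).astype(np.uint8); k,l,s,ce=cv2.connectedComponentsWithStats(m); i=1+np.argmax(s[1:,4]); print(s[i],ce[i]+[270,350])
z=np.load("pics/g1.npz"); cm=load("g1")
for dep in (-42,-44,-46,-48):
    e,d=ray(cm,ce[i]+[270,350]); et=z["R"].T@(e-z["p"]); dt=z["R"].T@d; print(dep,np.round(et+dt*(dep-et[2])/dt[2],2))
E
```

```text
Traceback (most recent call last):
ValueError: attempt to get argmax of an empty sequence
```

```bash
python3 - <<'E'
from scr import *
im=cv2.imread("pics/g1.png"); c=im[340:440,255:380]; g=cv2.cvtColor(c,cv2.COLOR_BGR2GRAY)
m=((g>40)&(g<90)).astype(np.uint8); k,l,s,ce=cv2.connectedComponentsWithStats(m); i=1+np.argmax(s[1:,4]); print(s[i],ce[i]+[255,340])
z=np.load("pics/g1.npz"); cm=load("g1")
for dep in (-42,-46,-50):
    e,d=ray(cm,ce[i]+[255,340]); et=z["R"].T@(e-z["p"]); dt=z["R"].T@d; print(dep,np.round(et+dt*(dep-et[2])/dt[2],2))
E
```

```text
[  19    6   89   81 5580] [318.11146953 386.40340502]
-42 [-2.49e+00  1.00e-02 -4.20e+01]
-46 [ 2.1e-01  1.0e-02 -4.6e+01]
-50 [ 2.92e+00  1.00e-02 -5.00e+01]
```

```bash
python3 - <<'E'
from scr import *
q=quat(Rt(199.1)); bot.move_l(tcp(60),vel=120); bot.sleep(.2); b=F(); print("base",b)
z=60; 
while z>30:
    z-= 2 if z>40 else .5
    bot.move_l(tcp(z),vel=40 if z>40 else 20); f=F()-b
    if z<54: print(round(z,1),np.round(f,1),round(bot.read_t(),2))
    if f[2]>7 or (z>40 and f[2]>4) or np.hypot(f[0],f[1])>8: break
p=np.array(bot.read_eef_pos()); print("act",np.round(Rst.T@(p-P0)-[0,0,MO],2)); np.save("b.npy",b); print(z)
bot.sleep(.2); print(F()-b, bot.read_ft_torque())
E
```

```text
base [-0.65435148 -0.1914045  -2.3396495 ]
52 [ 0.4  0.7 -0.1] 15.0
50 [ 0.   0.2 -0.3] 15.25
48 [ 0.4 -0.1  0.2] 15.5
46 [ 0.2 -0.6  0. ] 15.75
44 [-0.1  0.1 -0.2] 16.0
42 [-0.9  0.   0.5] 16.25
40 [1.  0.6 0.4] 16.5
39.5 [-0.3  0.3  0.7] 16.75
39.0 [-0.8  0.1  0.6] 17.0
38.5 [-0.4  0.5 -0.2] 17.25
38.0 [ 0.1 -0.2 -1.3] 17.5
37.5 [ 0.8  0.4 -0. ] 17.75
37.0 [-0.2  0.2  0.5] 18.0
36.5 [ 0.   0.7 -0.5] 18.25
36.0 [ 0.4  1.  -0.8] 18.5
35.5 [0.3 0.3 1.4] 18.75
35.0 [-0.7  0.9  4.8] 19.0
34.5 [-0.4  0.1  7.7] 19.25
act [ 2.700e-01 -2.000e-02  3.491e+01]
34.5
[-0.47220394  1.01124838  8.55667297] [ 0.12746136  0.53739253 -0.02687122]
```

```bash
python3 - <<'E'
from scr import *
b=np.load("b.npy"); z=34.5
def fz(): return np.mean([F() for _ in range(3)],0)-b
z-=.3; bot.move_l(tcp(z),vel=10); bot.sleep(.4); f=fz(); print("press",np.round(f,1))
t0=np.array(bot.read_ft_torque()); a=199.1; end=a-100
ab=False
while a>end+.01:
    st=4; a-=st
    z-= .8*np.radians(st)*(a<187)
    z-= np.clip((10-f[2])/6*.5,-.25,.25)
    bot.move_l(tcp(z),vel=30,rotation=quat(Rt(a))); f=fz(); m=n@(np.array(bot.read_ft_torque())-t0)
    print(round(a,1),round(z,2),np.round(f,1),"Mz",round(m,2),round(bot.read_t(),2))
    if not 5.8<f[2]<15 or np.hypot(f[0],f[1])>12: print("STOP"); ab=True; break
np.save("st.npy",[a,z]); p=np.array(bot.read_eef_pos()); print("act",np.round(Rst.T@(p-P0)-[0,0,MO],2))
E
```

```text
press [-0.8  0.3  9.4]
195.1 34.15 [0.6 0.6 9.3] Mz 0.02 20.35
191.1 34.09 [-0.3  0.2  9.6] Mz -0.01 20.6
187.1 34.05 [-1.7  0.2 10.4] Mz 0.01 20.85
183.1 34.03 [-1.3  0.5 10.5] Mz -0.0 21.1
179.1 34.02 [-1.2  0.9  9.7] Mz 0.21 21.35
175.1 33.93 [-1.3  0.9  9.8] Mz 0.26 21.6
171.1 33.86 [-2.3  1.4  9.8] Mz 0.21 21.85
167.1 33.79 [-0.4  0.5 10.1] Mz 0.2 22.1
163.1 33.74 [-1.6 -0.1  9.7] Mz 0.25 22.35
159.1 33.66 [-1.8  0.8 10.1] Mz 0.23 22.6
155.1 33.61 [-1.6 -0.1  9.8] Mz 0.22 22.85
151.1 33.54 [-2.   0.8  9.5] Mz 0.26 23.1
147.1 33.44 [-1.4  0.6 10.1] Mz 0.29 23.35
143.1 33.39 [-0.5  0.5 11.4] Mz 0.19 23.6
139.1 33.46 [-2.7  0.9 10. ] Mz 0.3 23.85
135.1 33.4 [-1.3  0.4 10. ] Mz 0.2 24.1
131.1 33.34 [-1.3 -0.1  9.9] Mz 0.26 24.35
127.1 33.28 [-1.5  0.7  9.3] Mz 0.17 24.6
123.1 33.17 [-0.3  0.2 10.6] Mz 0.25 24.85
119.1 33.16 [-1.1  1.7 10.2] Mz 0.24 25.1
115.1 33.12 [-2.1  0.4 10.1] Mz 0.24 25.35
111.1 33.07 [-0.8 -0.1  9. ] Mz 0.2 25.6
107.1 32.93 [-1.7  0.7 10.7] Mz 0.22 25.85
103.1 32.93 [-1.8  0.6  9.9] Mz 0.25 26.1
99.1 32.87 [-1.3 -0.2  9.6] Mz 0.26 26.35
act [ 0.33 -0.04 33.51]
```

```bash
python3 - <<'E'
from scr import *
a,z=np.load("st.npy")
bot.move_l(tcp(z),vel=30,rotation=quat(Rt(a+9))); print(F()-np.load("b.npy"))
bot.move_l(tcp(z+22),vel=60); print("lift",F()-np.load("b.npy")); bot.move_l(tcp(90),vel=150)
q=quat(tool(np.pi-.142)); g=[509.05,134.6]
bot.move_ptp([*g,190],q); bot.sleep(.2); shot("g2")
im=cv2.imread("pics/g2.png"); c=im[330:450,245:390]; k=cv2.cvtColor(c,cv2.COLOR_BGR2GRAY)
cv2.imwrite("pics/g2v.png",cv2.convertScaleAbs(im,alpha=1.8,beta=10))
for lo,hi in ((40,100),(100,256)):
    _,l,s,ce=cv2.connectedComponentsWithStats(((k>lo)&(k<hi)).astype(np.uint8)); i=1+np.argmax(s[1:,4]) if len(s)>1 else 0; print(s[i],ce[i]+[245,330])
print(bot.read_width(),np.array(bot.read_eef_pos())-[*g,190],bot.read_t())
E
```

```text
[-0.97570901  0.96700228 10.23400415]
lift [-1.15733315 -0.21313805 -1.22977437]
[  29   16   89   82 5610] [318.05115865 386.4083779 ]
[120  69  13  22 183] [372.13661202 411.68306011]
29.38711478154019 [ 0.26945167 -0.90512889  0.01148575] 28.9417
```

View pics/g2v.png

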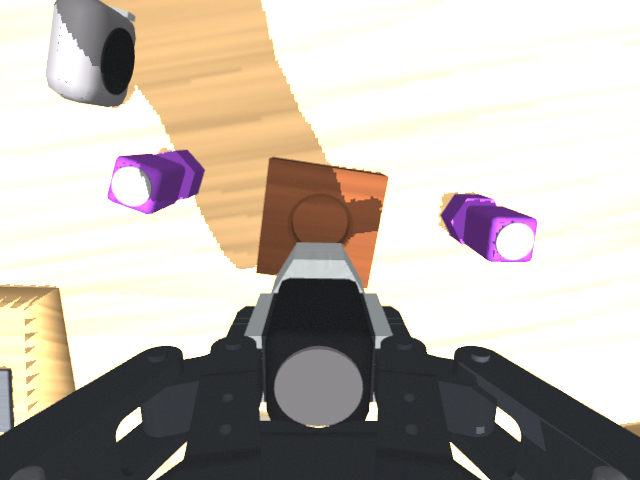

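```bash
python3 - <<'E'
from scr import *
cm=load("g2")
for p in ((320,220),(320,222),(320,193),(291,221),(349,221)):
    e,d=ray(cm,p); print(p,np.round(e+d*(28-e[2])/d[2],1))
print(bot.read_eef_pos())
E
```

```text
(320, 220) [504.7 135.7  28. ]
(320, 222) [506.2 135.5  28. ]
(320, 193) [484.2 138.6  28. ]
(291, 221) [502.3 113.6  28. ]
(349, 221) [508.6 157.6  28. ]
[509.31945167 133.69487111 190.01148575]
```

```bash
python3 - <<'E'
from scr import *
g=np.array([509,134.4]); b=np.array(bot.read_force())
bot.move_l([*g,80],vel=130); bot.sleep(.15); b=np.mean([bot.read_force() for _ in range(3)],0); print("act",np.round(bot.read_eef_pos(),2))
z=80
while z>48:
    z-=2.5 if z>56 else 1
    bot.move_l([*g,z],vel=40); f=np.array(bot.read_force())-b; print(z,np.round(f,1),np.round(bot.read_eef_pos(),1))
    if f[2]>4 or np.hypot(*f[:2])>8: break
print(bot.read_t())
E
```

```text
act [509.55 134.54  80.81]
77.5 [ 0.1 -0.6  0.9] [509.  134.4  77.5]
75.0 [ 1.  -0.7  0.7] [508.8 134.3  74.8]
72.5 [ 0.  -0.3 -0. ] [508.9 134.4  72.3]
70.0 [-0.6 -0.9  0.6] [508.8 134.4  69.8]
67.5 [-1.2 -0.8 -0.1] [508.9 134.4  67.3]
65.0 [ 0.3 -0.2  0.3] [508.9 134.4  64.8]
62.5 [-0.   0.2 -0. ] [508.9 134.4  62.3]
60.0 [-0.9 -0.8  0.1] [508.9 134.4  59.8]
57.5 [ 0.2 -0.   0.3] [508.9 134.4  57.3]
55.0 [ 0.3 -0.7  0.5] [508.9 134.4  54.8]
54.0 [-0.7 -0.7 -0.1] [509.  134.4  54. ]
53.0 [ 0.8 -0.9  0.5] [509.  134.4  53. ]
52.0 [-1.8  0.   5.3] [509.2 134.4  52.3]
33.3417
```

Seated on the hole's floor at the original height; release, retreat, check.

```bash
python3 - <<'E'
from scr import *
bot.move_gripper(85); print(bot.read_width())
bot.move_l([509,134.4,150],vel=100); bot.move_l([480,110,250],vel=200); bot.sleep(.3)
a=shot("f1"); print(bot.read_force(),bot.read_t())
t=imaging.capture("top")
cv2.imwrite("pics/f.png",cv2.convertScaleAbs(np.hstack([cv2.resize(a,(400,300)),t[150:300,200:400][:, :].repeat(2,0).repeat(2,1)])[:,:,::-1],alpha=1.7,beta=10))
E
```

```text
84.572236784173
[-0.38120141 -0.69961759 -0.53983961] 36.0917
```

View pics/f.png

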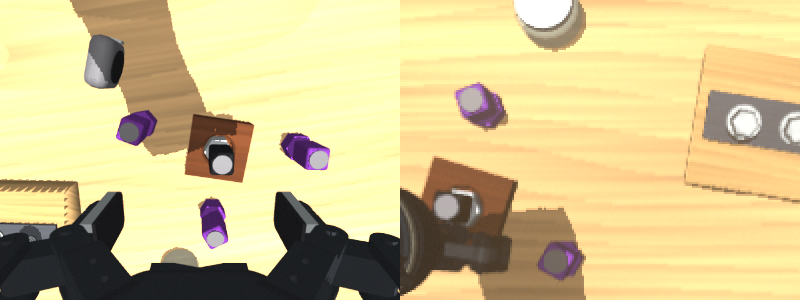

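The driver stands upright in its stand, with the gripper clear of it, and the screw stands straight.

```bash
python3 -c "
from rig import bot
print(bot.job_done(), bot.read_t())"
```

```text
the job is handed in; nothing more can be done
the job is handed in; nothing more can be done
```

The job is handed in with no verdict shown: I turned the screw about 83° clockwise (estimated from the driver's rotation after its play was taken up, not measured at the screw) with 9 to 11.4 N of pressure, then put the driver back upright in its stand and let go.

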